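Fit the bottle into the crowded delivery case and snap it shut

ROBOT

A 6-joint arm with a two-finger parallel gripper is mounted at the origin on the work surface. World frame = base frame: x ahead of the robot, y to its left, z up, the work surface at z = 0. Lengths are in m, angles in degrees, forces in N, time in s.
With the tool pointing down it reaches from about 0.325 to 0.775 m from the base axis. Payload 5.5 kg.
Tool frame: the origin (TCP) lies at the centre of the arm's flange, where the gripper is bolted on; the fingertips stand 182 mm ahead of it and the grasp point (between the pads) lies 163 mm ahead of it; z points along the fingers, y is the line along which they close (so a half turn about z gives the same grasp; the last joint's range is limited). The gripper opens to 88 mm and grips with 3 to 60 N. Pads are 20 mm wide; open, the fingers measure 115 mm over their backs; the gripper's body (75 mm by 178 mm) begins 61 mm behind the grasp point.
Start: joints at [-71.774, 5.22, 70.514, -0, 104.267, -3.249], TCP at [0.22, -0.558, 0.405] pointing down, gripper open.
Joint ranges: [-164.24, 164.24], [-49.07, 125.15], [9.68, 141.18], [-86.29, 266.29], [3.28, 154.24], [-151.56, 151.56]. Speed limits (degrees/s): [147.25, 147.25, 172.46, 180, 180, 180].

INTERFACE

Orientations are given as [roll, pitch, yaw] about the fixed x, y, z axes, in that order (R = Rz(yaw) Ry(pitch) Rx(roll)).
In Python, from station import r gives the robot as it stands. The module is installed in compiled form; this text tells all that it offers. Calls block until the motion is done:
- r.reach(position, orientation): joint-space move of the TCP to a pose.
- r.servo_line(position, rotation=None, speed=0.15): straight line of the TCP; rotation=None keeps the orientation; speed is the mean speed in m/s.
- r.move_joints(angles): joint-space move.
- r.let_go() and r.grab(squeeze=None): open the fingers fully, or close them until they stop; squeeze is the grip in N (None keeps the last).
- r.wait(seconds).
- r.inverse_kinematics(position, orientation): joint angles nearest the present ones, or None.
- r.sense(): the state.
- r.snapshot(name): name is "scene" or "top" or "wrist"; returns a dict with "frame" (384x512x3 uint8, red, green, blue), "fx", "fy", "cx", "cy" (pixels), "R" (3x3) and "t" (3): a world point X has camera coordinates R X + t. Camera axes: x right, y down, z forward; pixel columns grow to the right and rows downward; lengths in m; the calibration is good to about 2 mm. A picture is of the moment at which its call begins. There is no depth.
A pose or a line that the arm cannot do raises r.IKError and nothing moves.
- r.hand_in(): hands the job in; it is judged then, once.
The state is a dict: "clock": time; "joints": joint angles; "joint_vel": joint speeds; "joint_torque": joint torques, N m; "tcp_pos": TCP position; "orientation": TCP orientation; "contact_force": force on the tool from outside, world axes, zero at the start; "torque": the same for the moment, N m; "opening": finger opening in m; "gripper_force": force on a finger pad.
Only numpy, scipy, OpenCV 4.12 (cv2) and the standard library are available. Lean on these libraries where they do the work, as an engineer would, in place of code of your own. Each camera call takes 0.05 s, during which the arm holds its last target. There are 200 camera calls.

TASK

Get the delivery case ready to go: put the white stoneware bottle upright on the floor of the case with the three metal tins, gently nudging the tins aside to make room, as no gap is wide enough yet; the tins stay flat in the case. Set the bottle down rather than dropping it, then swing the clear lid fully shut, and once it is shut press down both snap tabs on its front edge until they lie flush. Leave the other things on the counter where they are.

Things in the scene. Friction and masses are not known exactly. Their poses are not given: they have to be found in the camera images.
- case: grey open delivery case fixed to the counter, outside 136 (x) by 270 (y) by 105 mm high, walls and floor 5 mm, so inside 126 by 260 mm and 100 mm deep. Origin at the centre of its underside; z up; its x points away from the robot to the hinge side, its y along the row of tins (inside from -130 to +130 mm).
- tin_narrow: bare metal tin, a rectangular block standing loose on the case's floor, 50 mm along the case's y, 110 mm along the case's x, 50 mm tall, about 0.3 kg, origin at the centre of its underside, axes along the case's axes at the start. It slides along the case's y when pushed sideways low down; pushed near its top edge it can rock.
- tin_middle: bare metal tin, a rectangular block standing loose on the case's floor, 58 mm along the case's y, 110 mm along the case's x, 50 mm tall, about 0.3 kg, origin at the centre of its underside, axes along the case's axes at the start. It slides along the case's y when pushed sideways low down; pushed near its top edge it can rock.
- tin_wide: bare metal tin, a rectangular block standing loose on the case's floor, 66 mm along the case's y, 110 mm along the case's x, 50 mm tall, about 0.3 kg, origin at the centre of its underside, axes along the case's axes at the start. It slides along the case's y when pushed sideways low down; pushed near its top edge it can rock.
- bottle: squat white stoneware bottle standing upright on the counter, 95 mm tall, about 0.25 kg: round body 57 mm across up to 46 mm height, shoulder narrowing to a straight round neck 32 mm across from 62 mm to the flat top at 95 mm. Origin at the centre of its underside, z up along its axis. It is the only one with a narrow neck. The three tins stand in one row and leave one gap of about 32 to 52 mm in it; in all the row has 86 mm of slack (29 mm with the bottle in).
- lid (a joint): angle of the case's lid, rad: 0 shut, 1.65 to 1.92 (standing open) at the start, at most 1.95. The lid is a clear plate 6 mm thick, 138 mm from hinge to free edge and 274 mm along the case's y, with a grey frame. Its stiff hinge keeps it wherever it is left, so it must be pushed all the way down; about 3 N at its free half moves it.
- lid_hinge (a point): middle of the hinge line, at the underside of the lid, on the case's far rim: 68 mm along the case's x and 105 mm above the case's underside. The line runs along the case's y.
- lid_edge (a point): middle of the lid's free edge on its outer (upper) face: 138 mm from the hinge line. Shut, it lies over the case's near rim, 111 mm above the case's underside. The outer face between the tabs is bare.
- tab_a (a joint): angle of the snap tab at the case's +y end of the lid's free edge, rad: 0 as it starts, sticking up 0.5 rad (29 degrees) from the lid's plane; 0.5 pressed flush with the lid. Stays where it is left; about 4 N pressed down at its outer end moves it.
- tab_b (a joint): the same for the snap tab at the case's -y end.
- tab_a_press (a point): where to press tab_a: on its upper face, 28 mm out from its hinge. The tab is a grey plate 38 mm long, 42 mm wide (along the case's y) and 5 mm thick, hinged on the lid's free edge 80 mm from the lid's middle, pointing out away from the lid. With lid shut the point is about 124 mm above the case's underside, and about 111 mm once the tab is flush.
- tab_b_press (a point): the same for tab_b, 80 mm to the other (-y) side of the lid's middle.
- jar: bystander: wide white stoneware jar without a neck, 68 mm across, 62 mm tall, origin at the centre of its underside; leave it.
- cup_near: bystander: empty kraft cup, 80 mm across, 95 mm tall, origin at the centre of its underside; leave it.
- cup_left: bystander: another such cup; leave it.
- spoon: bystander: wooden spoon lying flat, 200 mm long along its x, origin under its middle; leave it.
- carton: bystander: kraft carton 130 by 100 by 60 mm, origin at the centre of its underside; leave it.
- saucer: bystander: white saucer, 130 mm across, 16 mm high, origin at the centre of its underside; leave it.
There are look-alikes about, which are no part of the job. Leave any green, orange or red look-alike of the tin_wide alone.

How it is judged (in metres and radians):
On the way, in this order (a step that is already met when the one before it is completed fails the run):
1. the bottle stands on the case's floor among the tins, released, and the tins are flat on the floor (z of bottle in the frame of case between 0 and 0.012 m and x of bottle in the frame of case between -0.063 and 0.063 m and y of bottle in the frame of case between -0.13 and 0.13 m and angle between each of bottle, tin_narrow, tin_middle, tin_wide's own z axis and vertical below 0.12 rad and z of each of tin_narrow, tin_middle, tin_wide in the frame of case below 0.012 m and x of tin_narrow in the frame of case between -0.063 and 0.063 m and y of tin_narrow in the frame of case between -0.13 and 0.13 m and x of tin_middle in the frame of case between -0.063 and 0.063 m and y of tin_middle in the frame of case between -0.13 and 0.13 m and x of tin_wide in the frame of case between -0.063 and 0.063 m and y of tin_wide in the frame of case between -0.13 and 0.13 m and contact force between the fingers and bottle below 0.3 N), for 0.2 s.
2. the lid is shut (value of joint lid below 0.04 rad), for 0.2 s.
3. both snap tabs are pressed flush (value of joint lid below 0.04 rad and value of joint each of tab_a, tab_b above 0.4 rad), for 0.2 s.
At the end, for the whole second after the job is handed in: The bottle and all three tins stand on the case's floor (within 7 mm of it, tilted less than 0.12 rad, between the walls), at rest; the lid is shut (below 0.04 rad) and both tabs are down (above 0.4 of 0.5 rad) (all of step 1 and all of step 3 and linear speed of bottle below 0.02 m/s); the robot touches nothing.
It fails at once if a tin is pushed hard (over 40 N) or tipped over (0.4 rad) (contact force between any of the arm, the fingers and tin_narrow above 40 N or contact force between any of the arm, the fingers and tin_middle above 40 N or contact force between any of the arm, the fingers and tin_wide above 40 N or angle between any of tin_narrow, tin_middle, tin_wide's own z axis and vertical above 0.4 rad).
It fails at once if the bottle is tipped over or dropped into the case (strikes case or tin with over 100 N) (angle between bottle's own z axis and vertical above 0.8 rad or contact force between bottle and case above 100 N or contact force between bottle and tin_narrow above 100 N or contact force between bottle and tin_middle above 100 N or contact force between bottle and tin_wide above 100 N).
It fails at once if a snap tab is pressed while the lid is open ((value of joint lid above 0.15 rad and value of joint tab_a above 0.4 rad) or (value of joint lid above 0.15 rad and value of joint tab_b above 0.4 rad)).
It fails at once if a bystander is moved by more than 40 mm (distance of any of jar, cup_near, cup_left, spoon, carton, saucer from where it was at the start of the episode above 0.04 m).
It also fails if it takes over 72 s, if anything falls off the work surface, if the arm or the gripper's body presses on something with over 40 N, if the wrist force passes 120 N, or if a joint passes its speed limit or range.

## Working session

There is one attempt and no reset: what is moved stays moved. The work goes in short steps, each a Python script; the robot and the scene stay as the last script left them, time stands still between calls to the robot, and variables do not carry over. Pictures are saved under pics/ and viewed, at most 10 in all, crops included, and the job is handed in when it is done.

```bash
mkdir -p pics
cat > h.py <<'E'
from station import r
import numpy as np, cv2
def snap(n,f):
    s=r.snapshot(n); cv2.imwrite('pics/'+f,cv2.cvtColor(s['frame'],cv2.COLOR_RGB2BGR)); 
    np.savez('pics/'+f+'.npz',**{k:np.array(s[k]) for k in s}); return s
def px(s,u,v,z):
    d=np.array([(u-s['cx'])/s['fx'],(v-s['cy'])/s['fy'],1.]); R=np.array(s['R']);c=-R.T@np.array(s['t']); d=R.T@d
    return c+d*(z-c[2])/d[2]
def proj(s,X):
    p=np.array(s['R'])@np.array(X)+np.array(s['t']); return np.array([s['fx']*p[0]/p[2]+s['cx'],s['fy']*p[1]/p[2]+s['cy']])
E
python3 - <<'E'
from h import *
a=snap('scene','s1.png');b=snap('top','t1.png')
for s in(a,b): print(s['fx'],s['cx'],-np.array(s['R']).T@np.array(s['t']),np.array(s['R'])[2])
print(r.sense())
E
```

```text
476.9944720812278 256.3382655485574 [ 1.36686047 -0.09283784  1.29801335] [-0.6117743   0.07900005 -0.78707763]
414.44445293173425 255.51590058550266 [2.04922245e-01 5.45135324e-04 1.50180686e+00] [ 0.16718738  0.00608666 -0.98590635]
{'clock': 0.1, 'joints': array([-7.17739361e+01,  5.25848427e+00,  7.05744704e+01, -9.42211997e-05,
        1.04265843e+02, -3.24885487e+00]), 'joint_vel': array([ 0.11840856, -0.015358  , -0.22452745,  0.00158964, -0.07264594,
        0.06534579]), 'joint_torque': array([ 2.17772300e-03, -4.47858346e+01, -4.07568669e+01,  6.99549448e-02,
        2.84324860e-02, -1.26054028e-04]), 'tcp_pos': array([ 0.21966959, -0.55839965,  0.40362794]), 'orientation': array([-1.79901356e+02, -5.50794131e-03,  2.14748909e+01]), 'contact_force': array([-0.50631811, -0.07533282,  0.04714549]), 'torque': array([-0.04561985,  0.01451703, -0.00476869]), 'gripper_force': 0.0, 'opening': 0.08797449560327193}
```

View pics/t1.png

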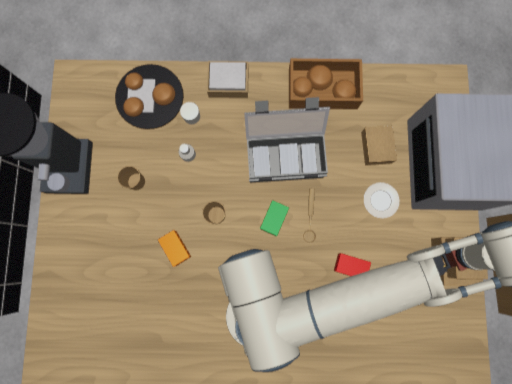

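View pics/s1.png

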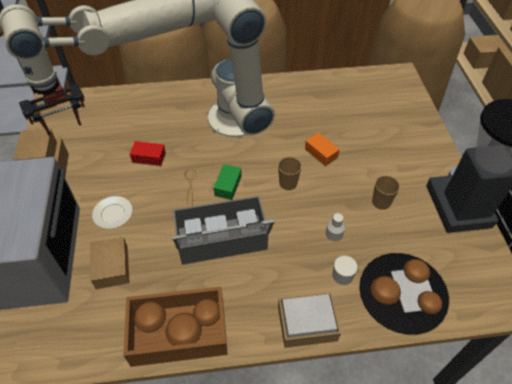

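In the top view there are two candidates for the bottle. The white object at top (186,152) / scene (336,226) has a narrow neck. The one at top (190,112) / scene (345,268) is wide and has no neck, so it is the jar. The case is at top (287,150), with its lid standing open to the far side. I'll confirm in one crop.

Run:
```python
import cv2
i=cv2.imread('pics/t1.png')[92:192,170:340]
cv2.imwrite('pics/c1.png',cv2.resize(i,None,fx=4.7,fy=4.7,interpolation=cv2.INTER_CUBIC))
```

```text
(no output)
```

View pics/c1.png

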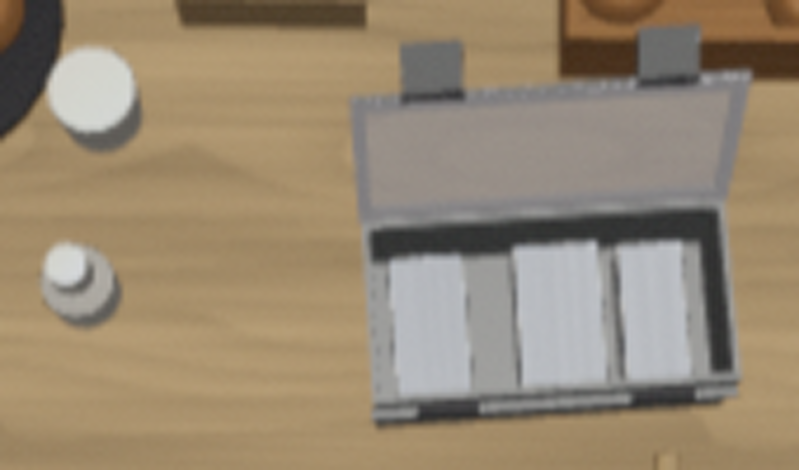

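The neck shows at crop (67,265), so that is the bottle. The tins from left to right are middle, wide and narrow by their widths, and the gap is between the first two.

Run:
```python
from h import *
s=np.load('pics/t1.png.npz')
f=lambda u,v,z:px(s,170+u/4.7,92+v/4.7,z)
for n,z,P in[('rim',.105,[(365,225),(725,208),(738,385),(377,408)]),('mid',.055,[(390,258),(465,256),(470,390),(397,394)]),('wide',.055,[(515,247),(598,242),(605,383),(522,388)]),('nar',.055,[(618,245),(683,241),(690,375),(628,380)]),('neck',.095,[(67,265)]),('body',.046,[(78,283)])]:
    q=np.array([f(u,v,z) for u,v in P]); print(n,q.mean(0).round(4)); 
    if len(P)>1: print(' left-right w',np.linalg.norm(q[0]-q[1]).round(4),np.linalg.norm(q[3]-q[2]).round(4),'depth',np.linalg.norm(q[0]-q[3]).round(4),'ang',np.degrees(np.arctan2(*(q[0]-q[1])[[0,1]])).round(2),np.degrees(np.arctan2(*(q[3]-q[2])[[0,1]])).round(2), q.round(3).tolist())
```

```text
rim [ 0.5452 -0.0993  0.105 ]
 left-right w 0.2674 0.2642 depth 0.1383 ang -3.55 -4.48 [[0.605, 0.039, 0.105], [0.621, -0.228, 0.105], [0.488, -0.236, 0.105], [0.467, 0.028, 0.105]]
mid [ 0.5419 -0.011   0.055 ]
 left-right w 0.0574 0.0553 depth 0.1062 ang -2.33 -3.96 [[0.593, 0.021, 0.055], [0.596, -0.037, 0.055], [0.491, -0.041, 0.055], [0.487, 0.014, 0.055]]
wide [ 0.5506 -0.1095  0.055 ]
 left-right w 0.0638 0.063 depth 0.1102 ang -4.31 -4.28 [[0.603, -0.075, 0.055], [0.608, -0.139, 0.055], [0.498, -0.144, 0.055], [0.493, -0.081, 0.055]]
nar [ 0.5553 -0.1816  0.055 ]
 left-right w 0.05 0.0472 depth 0.1056 ang -4.38 -5.46 [[0.606, -0.154, 0.055], [0.61, -0.204, 0.055], [0.505, -0.208, 0.055], [0.5, -0.161, 0.055]]
neck [0.574  0.2605 0.095 ]
body [0.5728 0.2604 0.046 ]
```

Run:
```python
from h import *
r.servo_line([.22,-.558,.5],speed=.3)
r.reach([.53,-.08,.53],[180,0,4])
s=snap('wrist','w1.png'); print(s['fx'],-np.array(s['R']).T@np.array(s['t']),np.array(s['R'])[2],r.sense()['tcp_pos'],r.sense()['clock'])
```

```text
343.45694499501394 [ 0.61309875 -0.0760593   0.50990164] [-0.30144615 -0.02072962 -0.95325784] [ 0.53000594 -0.08077384  0.52975922] 2.6667
```

View pics/w1.png

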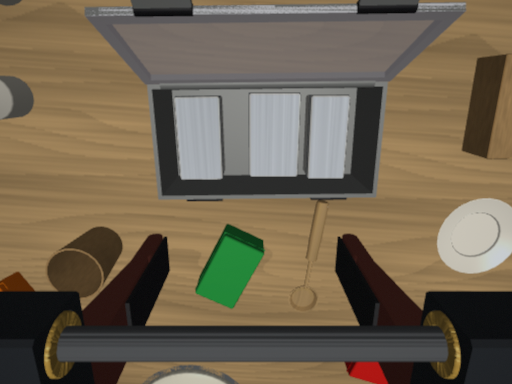

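The wrist view shows the case rim corners at (150,83), (386,82), (377,196) and (159,199). Tin edges run at columns 175–222 (middle), 249–299 (wide) and 308–349 (narrow). I'll fit the poses from these and find the lid angle from its free-edge corners at (92,11) and (463,8).

```bash
cat > fit.py <<'E'
from h import *
from scipy.optimize import least_squares
s=np.load('pics/w1.png.npz')
rim=np.array([(150,83),(386,82),(377,196),(159,199)]);rl=[(.068,.135),(.068,-.135),(-.068,-.135),(-.068,.135)]
T=dict(mid=(.058,[(175,97),(219,96),(222,180),(180,181)]),wide=(.066,[(249,94),(299,93),(299,177),(250,178)]),nar=(.05,[(311,95),(349,95),(345,179),(308,179)]))
def W(p,l,z):
    c,n=np.cos(p[2]),np.sin(p[2]); return np.array([p[0]+c*l[0]-n*l[1],p[1]+n*l[0]+c*l[1],z])
g=least_squares(lambda p:np.concatenate([proj(s,W(p,l,.105))-q for l,q in zip(rl,rim)]),[.546,-.099,.07])
p=g.x; print('case',p.round(4),np.degrees(p[2]),g.fun.round(1))
for n,(w,q) in T.items():
    f=least_squares(lambda a:np.concatenate([proj(s,W(p,(a[0]+i*.055,a[1]+j*w/2),.055))-u for (i,j),u in zip([(1,1),(1,-1),(-1,-1),(-1,1)],q)]),[0,0])
    print(n,f.x.round(4),f.fun.round(1))
ld=lambda th:np.concatenate([proj(s,W(p,(.068-.138*np.cos(th)+.006*np.sin(th)*k,y),.105+.138*np.sin(th)+.006*np.cos(th)*k))-u for y,u in((.137,(92,11)),(-.137,(463,8))) for k in(0,)])
l=least_squares(lambda a:ld(a[0]),[1.75]);print('lid',l.x,l.fun.round(1))
E
python3 fit.py
```

```text
case [ 0.5504 -0.0992  0.0783] 4.483513169386975 [-2.2  0.6  2.8 -0.7 -0.4  0.9 -0.2 -0.2]
mid [-0.003   0.0887] [-1.1 -0.   0.4  0.6  0.5  0.   0.2 -0.6]
wide [-0.     -0.0106] [-0.3 -0.2  1.6  0.3 -1.1  0.2 -0.3 -0.3]
nar [-0.0027 -0.0818] [-0.   0.4  1.3 -0.  -0.9 -0.3 -0.5 -0. ]
lid [1.93157978] [-5.7  0.3  4.4 -0.6]
```

```bash
cat >> h.py <<'E'
C=np.array([.5495,-.0992]);YAW=4.4
def cw(x,y,ztip):
    a=np.radians(YAW);c,n=np.cos(a),np.sin(a); return [C[0]+c*x-n*y,C[1]+n*x+c*y,ztip+.182]
D=[180,0,YAW]
def go(x,y,z,v=.15): r.servo_line(cw(x,y,z),D,speed=v)
def F(): return r.sense()['contact_force'].round(1)
def guard(p,q,n,lim,v):
    f0=F()
    for t in np.linspace(0,1,n+1)[1:]:
        go(*(np.array(p)+t*(np.array(q)-np.array(p))),v=v); f=F()
        if np.linalg.norm(f-f0)>lim: print('stop',t,f-f0); return False
    print('ok',f-f0); return True
E
python3 - <<'E'
from h import *
r.grab(20)
go(-.002,.041,.14,.3)
if guard((-.002,.041,.12),(-.002,.041,.032),8,6,.08):
    print(guard((-.002,.041,.032),(-.002,.006,.032),10,15,.04))
    print(guard((-.002,.006,.032),(-.002,.054,.032),10,15,.06))
    go(-.002,.035,.032,.1)
    go(-.002,.035,.14,.15); go(-.055,.02,.30,.3)
    snap('wrist','w2.png'); print(r.sense()['clock'],r.sense()['opening'])
E
```

```text
ok [-0.1 -0.7 -1.5]
ok [0.6 1.6 0.4]
True
ok [-0.1 -1.7  0.2]
True
14.35 0.0001013339545034967
```

View pics/w2.png

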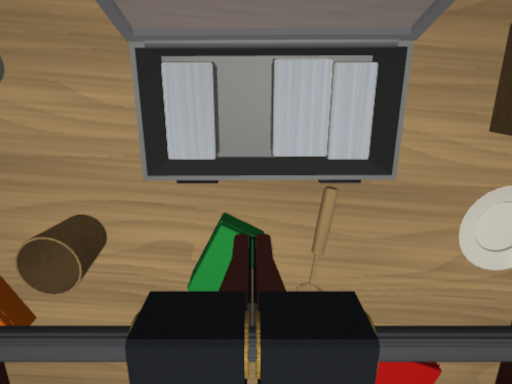

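The tins have moved and stayed flat, and the gap now runs from column 215 to 273 at the tin tops. I'll measure it, then pick up the bottle.

Run:
```python
from h import *
s=np.load('pics/w2.png.npz')
a=np.radians(YAW);R=np.array([[np.cos(a),np.sin(a)],[-np.sin(a),np.cos(a)]])
for u in(164,215,273,330,332,375): print(u,(R@(px(s,u,110,.055)[:2]-C)).round(4))
for P in((137,45),(410,45),(397,178),(145,178)): print((R@(px(s,*P,.105)[:2]-C)).round(4))
r.let_go()
r.reach([.573,.26,.40],[180,0,25])
b=snap('wrist','w3.png'); print(proj(b,[.573,.26,.095]),proj(b,[.573,.26,0]),r.sense()['clock'])
```

```text
164 [0.0017 0.1201]
215 [0.0017 0.0616]
273 [ 0.0017 -0.0049]
330 [ 0.0017 -0.0702]
332 [ 0.0017 -0.0725]
375 [ 0.0017 -0.1217]
[0.0652 0.1286]
[ 0.0652 -0.1311]
[-0.0655 -0.1355]
[-0.0656  0.1334]
[249.35503394 186.63493223] [249.90417846 163.30854662] 17.1333
```

View pics/w3.png

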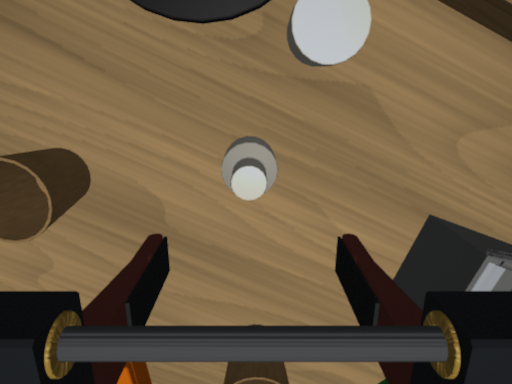

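The bottle's neck top is at (248.5,183) and the surroundings are clear. The finger stop positions put the gap at 66–75 mm, centred at y ≈ 0.029.

Run:
```python
from h import *
s=np.load('pics/w3.png.npz'); p=px(s,248.5,183,.095); print(p)
O=[180,0,25]
r.servo_line([p[0],p[1],.32],O,speed=.2); r.servo_line([p[0],p[1],.248],O,speed=.08)
print(F()); r.grab(25); print(r.sense()['opening'],r.sense()['gripper_force'])
r.servo_line([p[0],p[1],.40],O,speed=.15)
st=r.sense(); print(st['opening'],F(),st['clock'])
```

```text
[0.57565538 0.26203974 0.095     ]
[0.5 0.3 0.5]
0.0314737797703052 24.94661960285157
0.03168783389900134 [ 0.6 -0.7 -2.2] 20.8
```

Run:
```python
from h import *
go(-.003,.029,.24,.22)
go(-.003,.029,.145,.15)
ok=guard((-.003,.029,.145),(-.003,.029,.078),8,6,.06)
if ok: guard((-.003,.029,.078),(-.003,.029,.0695),5,3,.02)
st=r.sense(); print(st['tcp_pos'][2]-.248, F(),st['clock'],ok)
```

```text
ok [ 0.9  0.1 -0.4]
stop 1.0 [-2.   1.6  8.1]
0.004852087834114394 [-2.3  1.3  6.4] 26.8417 True
```

It touched down at floor height (bottle base z ≈ 0.005). I'll release, retreat and check.

Run:
```python
from h import *
r.let_go(); go(-.003,.029,.16,.12); go(-.055,.02,.30,.3)
snap('wrist','w4.png'); r.grab(20); print(r.sense()['clock'])
for th in(1.9,1.6,1.2):
    x=.068-.115*np.cos(th)+.012*np.sin(th)+.012; z=.105+.115*np.sin(th)+.006*np.cos(th); print(x,z,r.inverse_kinematics(cw(x,.0,z),D))
print(r.inverse_kinematics(cw(.15,0,.27),D), r.inverse_kinematics(cw(.05,0,.28),D))
```

```text
30.775
0.12853390124155187 0.21188477268287165 [-1.03615248e+01  1.84785262e+01  5.65532525e+01 -2.54444375e-14
  1.04968221e+02  7.52384752e+01]
0.09535282830114629 0.21977576721596534 [-1.11062985e+01  1.32658741e+01  6.19056094e+01 -2.54444375e-14
  1.04828516e+02  7.44937015e+01]
0.04951332726678925 0.21435864141309108 [-1.22654163e+01  6.12680109e+00  7.03859309e+01 -2.54444375e-14
  1.03487268e+02  7.33345837e+01]
[-9.91611698e+00  2.37305342e+01  4.40962896e+01 -2.54444375e-14
  1.12173176e+02  7.56838830e+01] [-1.22522190e+01  7.47584045e+00  6.22417306e+01 -2.54444375e-14
  1.10282429e+02  7.33477810e+01]
```

View pics/w4.png

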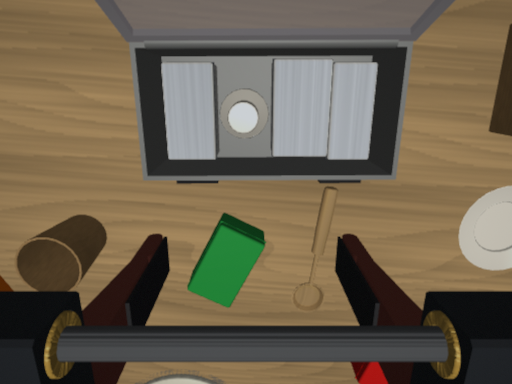

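The bottle stands in the gap at (243,117), with all the tins flat around it. Now I'll reach over behind the lid and swing it shut.

Run:
```python
from h import *
go(.04,0,.30,.3); go(.155,0,.30,.2); go(.155,0,.21,.15)
f0=F(); ok=True
P=[(.12,.21),(.10,.215)]+[(.078-.115*np.cos(t)+.006*np.sin(t),.105+.115*np.sin(t)+.006*np.cos(t)) for t in np.linspace(1.55,0.03,13)]
for x,z in P:
    go(x,0,z,.1); f=F()-f0; print((round(x,3),round(z,3)),f.round(1))
    if np.linalg.norm(f)>25: ok=False;print('stop');break
if ok:
  for k in range(7):
    go(-.037,0,.113-.0015*k,.03); f=F()-f0; print(k,f)
    if f[2]>15: break
print(r.sense()['clock'],r.sense()['tcp_pos'][2]-.182)
```

```text
(0.12, 0.21) [ 0.2 -1.1  0.2]
(0.1, 0.215) [ 0.7 -0.5 -0.4]
(np.float64(0.082), np.float64(0.22)) [ 0.2  0.2 -0.2]
(np.float64(0.067), np.float64(0.22)) [ 1.3 -0.1  0.1]
(np.float64(0.053), np.float64(0.217)) [ 0.4 -0.4  0. ]
(np.float64(0.039), np.float64(0.213)) [ 0.   0.5 -0.1]
(np.float64(0.025), np.float64(0.207)) [ 0.4 -0.4 -0.8]
(np.float64(0.013), np.float64(0.2)) [ 0.6 -0.6  0.3]
(np.float64(0.001), np.float64(0.191)) [ 1.2 -0.2 -0.1]
(np.float64(-0.009), np.float64(0.181)) [ 0.9 -0.2 -0.2]
(np.float64(-0.018), np.float64(0.169)) [ 0.9 -1.1  0.9]
(np.float64(-0.025), np.float64(0.156)) [ 0.1 -0.2  0.6]
(np.float64(-0.031), np.float64(0.143)) [ 0.1  0.2 -0.1]
(np.float64(-0.035), np.float64(0.129)) [ 1.1  0.2 -0.9]
(np.float64(-0.037), np.float64(0.114)) [ 0.4  0.1 -0.2]
0 [ 1.4 -0.6  0. ]
1 [ 0.4 -0.3 -0.9]
2 [-1.9  0.5  5.7]
3 [-4.7  0.9 11.1]
4 [-7.   1.3 17.8]
38.675 0.11109224211325586
```

Firm contact at z = 0.111 matches the shut lid's height. I'll take a look and then press the tabs.

Run:
```python
from h import *
r.wait(.3); go(-.037,0,.15,.15); go(-.098,0.03,.30,.3)
snap('wrist','w5.png');print(r.sense()['clock'])
```

```text
40.1583
```

View pics/w5.png

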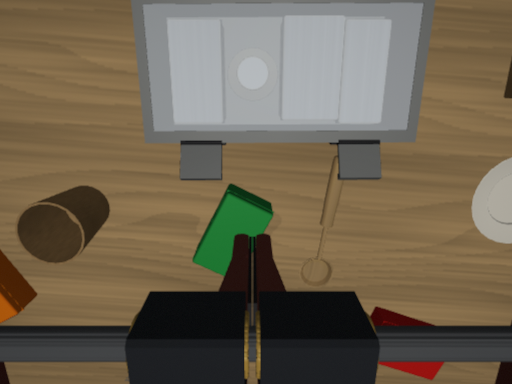

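The lid is shut, and both tabs stick up at (201,160) and (359,160).

Run:
```python
from h import *
for y in(.08,-.08):
    go(-.098,y,.15,.25); f0=F()
    go(-.098,y,.128,.1)
    for z in np.arange(.126,.1065,-.0015):
        go(-.098,y,z,.04); f=(F()-f0)
        if f[2]>25: break
    print(y,z,r.sense()['tcp_pos'][2]-.182,f); r.wait(.2); go(-.098,y,.15,.15)
go(-.098,0,.30,.3)
snap('wrist','w6.png');print(r.sense()['clock'])
```

```text
0.08 0.10649999999999998 0.11041237045968766 [-11.3   0.4  21.5]
-0.08 0.10649999999999998 0.1104362118240142 [-11.1   3.1  21. ]
51.5167
```

View pics/w6.png

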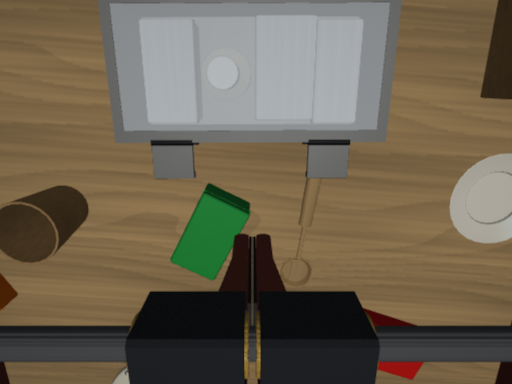

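Both tabs met a hard stop at about 0.110 m and now look flush, with the same shade as the lid at (173,160) and (327,160). The lid is still shut.

```bash
python3 -c "
from h import *
print(r.hand_in())"
```

```text
the job is handed in; nothing more can be done
None
```

The bottle is upright in the case among the three flat tins, the lid is shut and both tabs are pressed flush; I handed the job in soon after 51.5 s on the robot's clock (limit 72 s), and no verdict came back.

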